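# Gauge a culture tube and rack it by size

### The arm

A 6-joint arm with a two-finger parallel gripper is mounted at the origin on the work surface. World frame = base frame: x ahead of the robot, y to its left, z up, the work surface at z = 0. Lengths are in m, angles in rad, forces in N, time in s.
With the tool pointing down it reaches from about 0.3 to 0.875 m from the base axis. Payload 6.4 kg.
Tool frame: the origin (TCP) lies on the centre line of the jaws, within the pads' length; the fingertips stand 14 mm ahead of it and the grasp point (between the pads) lies 5 mm behind it; z points along the fingers, y is the line along which they close (so a half turn about z gives the same grasp; the last joint's range is limited). The gripper opens to 85 mm and grips with 20 to 120 N. Pads are 22 mm wide; open, the fingers measure 114 mm over their backs; the gripper's body (76 mm by 85 mm) begins 54 mm behind the grasp point. The pads swing forward as they close: fully open they stand 13 mm farther back than shut.
Start: joints at [-1.549, 0.181, 1.607, -0, 1.354, -0.206], TCP at [0.13, -0.56, 0.245] pointing down, gripper open.
Joint ranges: [-2.99, 2.99], [-0.89, 2.07], [0.3, 2.58], [-1.14, 4.28], [0, 2.63], [-3.12, 3.12]. Speed limits (rad/s): [2.57, 2.57, 3.01, 3.14, 3.14, 3.14].

### API

Orientations are given as a unit quaternion [w, x, y, z].
In Python, from rig import monitor, eyes, ticket gives the robot as it stands.
- The arm moves only by the shell command python3 -m inch 'ROWS' [OPENING] [FORCE]. ROWS is a JSON object of lists of equal length, an entry for each row: "slide": the shift along the tool's x, y, z in m, a list of three; "rotation": the turn, a rotation vector about the tool's x, y, z in degrees, a list of three. A call has 1 to 10 rows; each row is the pose to reach, as a shift and turn from the pose commanded when the call began, along the tool's axes at that moment; what a row does not reach only later rows make up. A row lasts 1/12 s, in which the tool goes at most 41.7 mm and 7.16 degrees, less where a joint would pass 70% of its speed; a pose out of reach is approached as far as the arm can. A call with a gripper value outside its range is refused whole. OPENING is the opening, from 0 (shut) to 1 (fully open), set as the call begins (- or left out, the last holds). The fingers move at their own pace and stop on an object; FORCE is the grip in N (left out, the last holds). Time passes only in rows, so rows that repeat a pose let the fingers close. It gives the time, the measured TCP pose, the force, the opening and the grip force at its end, in the units of the state.
- monitor.sense(): the state, without advancing time (a new reading comes with each control period).
- eyes.snapshot(name): name is "scene" or "side" or "wrist"; returns the picture (420x560x3 uint8, red, green, blue); there is no depth.
- eyes.camera_info(name): a dict with "fov_y" (degrees; the focal length in pixels is half the picture's height over the tangent of half this angle, whatever the lens; pixels are square), "cx", "cy" (the principal point, pixels), "camera_from_world" (4x4, takes a point from world to camera coordinates). Camera axes: x right, y down, z forward; pixel columns grow to the right and rows downward; lengths in m; the calibration is good to about 2 mm. A picture is of the moment at which its call begins: read the wrist's pose just before it. camera_info takes no time and is no camera call; for the wrist camera it gives the pose at the moment of the call.
- ticket.close_job(): hands the job in; it is judged then, once.
The state is a dict: "t": time; "qpos": joint angles; "joint_velocities": joint speeds; "joint_torque": joint torques, N m; "position": TCP position; "eef_rot": TCP orientation; "contact_force": force on the tool from outside, world axes, zero at the start; "moment": the same for the moment, N m; "grip_width": finger opening in m; "gripper_force": force on a finger pad.
Only numpy, scipy, OpenCV 4.12 (cv2) and the standard library are available. Lean on these libraries where they do the work, as an engineer would, in place of code of your own. Each camera call takes 0.05 s, during which the arm holds its last target. There are 200 camera calls.

### The job

Take the culture tube from the front socket of the grey stand and find its size in the steel tube gauge: slide it upright into the tapered slot from the open end until it wedges between both cheeks, and hold it there a good second under a light steady push while you note where it stops. Then back it out and stand it, fully down and let go, in the row of the white rack made for that size. It is glass, so never force it, and leave the other two tubes, the dishes and the jar where they are.

Things in the scene. Friction and masses are not known exactly. Their poses are not given: they have to be found in the camera images.
- tube_a_center (a point): one of three upright culture tubes of clear glass, 112 mm tall with a white push cap. Glass 10, 13 or 16 mm in diameter, one tube of each size, unmarked and in no fixed order. The cap, a cylinder 20 mm across (21.4 mm at its top rim), the same on all three, spans 92 to 112 mm above the foot. This point: on the axis, 56 mm above the foot; z runs up to the cap
- tube_b_center (a point): one of three upright culture tubes of clear glass, 112 mm tall with a white push cap. Glass 10, 13 or 16 mm in diameter, one tube of each size, unmarked and in no fixed order. The cap, a cylinder 20 mm across (21.4 mm at its top rim), the same on all three, spans 92 to 112 mm above the foot. This point: on the axis, 56 mm above the foot; z runs up to the cap
- tube_c_center (a point): one of three upright culture tubes of clear glass, 112 mm tall with a white push cap. Glass 10, 13 or 16 mm in diameter, one tube of each size, unmarked and in no fixed order. The cap, a cylinder 20 mm across (21.4 mm at its top rim), the same on all three, spans 92 to 112 mm above the foot. This point: on the axis, 56 mm above the foot; z runs up to the cap
- tube_a: the same tube as tube_a_center, 25 g; origin at the centre of its foot, z up the tube. Straight wall, flat foot with a bevel 2.5 mm wide and 2.5 mm high
- tube_b: the same tube as tube_b_center, 25 g; origin at the centre of its foot, z up the tube. Straight wall, flat foot with a bevel 2.5 mm wide and 2.5 mm high
- tube_c: the same tube as tube_c_center, 25 g; origin at the centre of its foot, z up the tube. Straight wall, flat foot with a bevel 2.5 mm wide and 2.5 mm high
- intake_front (a point): centre of the front socket's mouth, on top of the grey stand: a fixed block 150 x 45 x 45 mm with three sockets 18.5 mm wide, 40 mm deep, in a row along x. The front socket is at the end nearer the robot; the others lie 50 and 100 mm from it along +x of this frame. Tubes stand on the socket floors, 5 mm above the bench
- gauge: the tube gauge, fixed: a bridge of 6 mm steel sheet, 90 mm long (x), 110 mm wide, top 78 mm above the bench, on two thin side legs (inner faces 51 mm either side of the middle), nothing under it. A V slot open at the end nearer the robot is cut in its top. Origin on the bench below its middle, 45 mm in from the open end; x runs into the slot
- gauge_mouth (a point): middle of the slot's open end, level with the top of the sheet; x runs along the slot's middle line into the slot, z up. The slot is 24 mm wide here and narrows evenly by 2.5 mm for each 10 mm, to 7.5 mm where it ends 66 mm in. Hold a tube's foot 8 to 25 mm above the bench in it
- gauge_large (a point): on the slot's middle line, 32 mm in from the open end, at the three lines engraved on both cheeks: a tube of 16 mm glass stops with its axis here, give or take 3 mm
- gauge_medium (a point): on the slot's middle line, 44 mm in, at the two lines engraved on both cheeks: a tube of 13 mm glass stops with its axis here, give or take 3 mm
- gauge_small (a point): on the slot's middle line, 56 mm in, at the one line engraved on both cheeks: a tube of 10 mm glass stops with its axis here, give or take 3 mm
- cheek_left: the left (+y) edge of the gauge's slot; origin and axes as gauge. A tube off the slot's middle line touches one cheek early, by 8 mm for each 1 mm off: it is wedged only when both cheeks press on it. A steady push of 4 to 8 N along the slot wedges it; the glass is at risk above 15 N on a cheek
- cheek_right: the right (-y) edge of the gauge's slot; origin and axes as gauge
- rack: the white rack, fixed, 90 mm (x) by 120 mm (y), 68 mm high, two shelves 6 mm thick, three rows of three holes; rows run along y, holes 30 mm apart, rows 28 mm apart, smallest nearest the robot. The base shelf, top 22 mm above the bench, has under each hole a seat hole 3.5 mm narrower: the right tube sits in it, foot 20 mm above the bench; a thinner one drops through. Origin under its middle
- rack_small (a point): centre of the mouth of the middle hole, on top of the rack's upper shelf, in the row for 10 mm tubes: holes 12 mm wide, one dot at the row's +y end
- rack_medium (a point): the same point in the row for 13 mm tubes: holes 15 mm wide, two dots. The glass is at risk if a tube is pressed on the rack with over 25 N
- rack_large (a point): the same point in the row for 16 mm tubes: holes 18 mm wide, three dots
- dishes_center (a point): a stack of four culture dishes 93 mm wide, 57 mm high, beyond the work: bystander. Centre of the stack
- jar_center (a point): a white plastic jar 68 mm wide, 90 mm high, beyond the work: bystander. Half-way up
Things that resemble listed ones, but are neither listed nor needed, are in the scene too. What is shaped like the tube_a but red or turquoise is not meant.

How it is judged:
On the way:
1. the tube is wedged in the gauge slot at its size, upright, both cheeks pressing on it with more than 2 N (((angle between tube_a_center's own z axis and vertical below 0.2 rad and contact force between tube_a and cheek_left above 2 N and contact force between tube_a and cheek_right above 2 N) or (angle between tube_b_center's own z axis and vertical below 0.2 rad and contact force between tube_b and cheek_left above 2 N and contact force between tube_b and cheek_right above 2 N) or (angle between tube_c_center's own z axis and vertical below 0.2 rad and contact force between tube_c and cheek_left above 2 N and contact force between tube_c and cheek_right above 2 N))), for 0.8 s.
At the end, for the whole second after the job is handed in: the tube from the front socket stands at rest in a rack hole, seated on the base shelf, which only the row for its own size allows (centre 73.5 to 79 mm above the bench: neither dropped through nor held up), leaning less than 0.12 rad; the other two tubes are within 12 mm of where they started (((x of tube_a_center in the frame of rack between -0.042 and 0.042 m and y of tube_a_center in the frame of rack between -0.045 and 0.045 m and z of tube_a_center in the frame of rack between 0.0735 and 0.079 m and angle between tube_a_center's own z axis and vertical below 0.12 rad and distance of each of tube_b_center, tube_c_center from where it was at the start of the episode below 0.012 m) or (x of tube_b_center in the frame of rack between -0.042 and 0.042 m and y of tube_b_center in the frame of rack between -0.045 and 0.045 m and z of tube_b_center in the frame of rack between 0.0735 and 0.079 m and angle between tube_b_center's own z axis and vertical below 0.12 rad and distance of each of tube_a_center, tube_c_center from where it was at the start of the episode below 0.012 m) or (x of tube_c_center in the frame of rack between -0.042 and 0.042 m and y of tube_c_center in the frame of rack between -0.045 and 0.045 m and z of tube_c_center in the frame of rack between 0.0735 and 0.079 m and angle between tube_c_center's own z axis and vertical below 0.12 rad and distance of each of tube_a_center, tube_b_center from where it was at the start of the episode below 0.012 m)) and linear speed of each of tube_a, tube_b, tube_c below 0.02 m/s); the robot touches nothing.
It fails at once if a tube is pressed against a gauge cheek with more than 15 N (contact force between any of tube_a, tube_b, tube_c and cheek_left above 15 N or contact force between any of tube_a, tube_b, tube_c and cheek_right above 15 N).
It fails at once if a tube is pressed against the rack with more than 25 N (contact force between any of tube_a, tube_b, tube_c and rack above 25 N).
It fails at once if a tube is taken from another socket than the front one ((distance of tube_a_center from where it was at the start of the episode above 0.03 m and horizontal distance between any of tube_b_center, tube_c_center and intake_front below 0.015 m) or (distance of tube_b_center from where it was at the start of the episode above 0.03 m and horizontal distance between any of tube_a_center, tube_c_center and intake_front below 0.015 m) or (distance of tube_c_center from where it was at the start of the episode above 0.03 m and horizontal distance between any of tube_a_center, tube_b_center and intake_front below 0.015 m)).
It fails at once if the dishes or the jar are moved by more than 20 mm (distance of any of dishes_center, jar_center from where it was at the start of the episode above 0.02 m).
It also fails if it takes over 72 s, if anything falls off the work surface, if the arm or the gripper's body presses on something with over 40 N, if the wrist force passes 120 N, or if a joint passes its speed limit or range.

## Working session

There is one attempt and no reset: what is moved stays moved. The work goes in short steps, Python scripts to look and compute and a shell command to move; the robot and the scene stay as the last step left them, time stands still between calls to the robot, and variables do not carry over. Pictures are saved under pics/ and viewed, at most 10 in all, crops included, and the job is handed in when it is done.

```bash
mkdir -p pics; ls; cat > h.py <<'E'
import numpy as np,cv2
from rig import monitor,eyes,ticket
def snap(n,f,crop=None,s=1):
    info=eyes.camera_info(n); im=eyes.snapshot(n)[:,:,::-1].copy(); cv2.imwrite('pics/raw_'+f,im)
    if crop: x0,y0,x1,y1=crop; im=im[y0:y1,x0:x1]
    cv2.imwrite('pics/'+f,cv2.resize(im,None,fx=s,fy=s,interpolation=cv2.INTER_CUBIC)); return info
def cam(i):
    M=np.array(i['camera_from_world']); f=210/np.tan(np.radians(i['fov_y'])/2); return M,f,i['cx'],i['cy']
def at_z(i,u,v,z):
    M,f,cx,cy=cam(i); R=M[:3,:3]; c=-R.T@M[:3,3]; d=R.T@np.array([(u-cx)/f,(v-cy)/f,1]); return c+d*(z-c[2])/d[2]
def proj(i,p):
    M,f,cx,cy=cam(i); q=M[:3,:3]@np.array(p)+M[:3,3]; return np.array([cx+f*q[0]/q[2],cy+f*q[1]/q[2]])
E
python3 - <<'E'
from h import *
for n in ('scene','side'):
    i=snap(n,n+'0.png',None,1.4); M,f,cx,cy=cam(i); print(n,f,cx,cy,-M[:3,:3].T@M[:3,3],M[:3,:3].round(3).tolist())
print(monitor.sense())
E
```

```text
pics
scene 504.7201601695331 273.1431559500102 205.02635415423498 [1.03788483 0.36528467 1.05344896] [[-0.599, 0.801, -0.001], [0.693, 0.518, -0.502], [-0.401, -0.301, -0.865]]
side 417.2544062973427 280.6325190196189 211.29633336677816 [0.2143733  0.6940933  0.74302332] [[-0.893, -0.45, -0.015], [-0.283, 0.587, -0.759], [0.351, -0.673, -0.651]]
{'t': 0.1, 'qpos': array([-1.54928724e+00,  1.81451205e-01,  1.60791483e+00,  9.12210633e-06,
        1.35380415e+00, -2.06305059e-01]), 'joint_velocities': array([ 0.00170275, -0.00132351, -0.00272318, -0.00168894, -0.00058623,
        0.00024487]), 'joint_torque': array([ 3.38585887e-04, -4.45873976e+01, -3.52238452e+01, -3.56224336e-04,
        4.18747179e-03,  2.60683362e-05]), 'position': array([ 0.12986943, -0.55965168,  0.24447967]), 'eef_rot': array([-7.84985565e-04,  9.93519403e-01,  1.13659900e-01,  7.72105951e-05]), 'contact_force': array([-0.03608014, -0.5164185 ,  0.52205169]), 'moment': array([ 0.000195  , -0.06371137, -0.01158341]), 'gripper_force': 0.0, 'grip_width': 0.0856170745344439}
```

View pics/scene0.png

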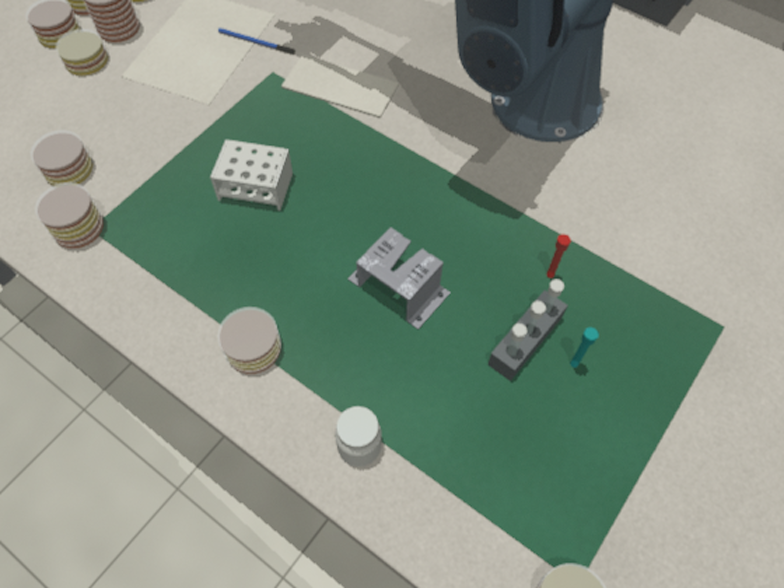

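View pics/side0.png

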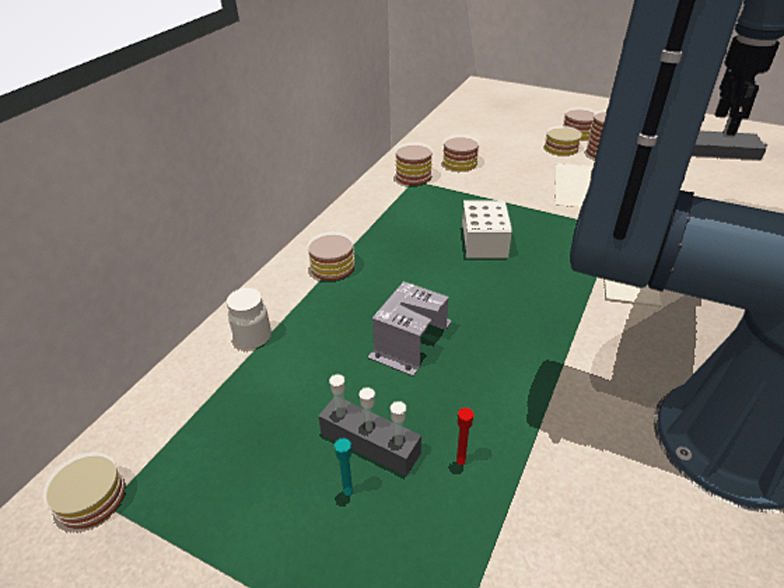

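Candidates for the target, in scene picture pixels: white caps at (557,286), (538,308) and (520,330), red lookalike at (563,240), turquoise lookalike at (590,335). The front socket is the one nearest the base, so I want the cap at (557,286), which is (398,410) in the side view. Next is a close crop to check this.

```bash
python3 - <<'E'
from h import *
a=cv2.imread('pics/raw_scene0.png'); 
c1=cv2.resize(a[150:275,245:415],None,fx=4.4,fy=4.4,interpolation=cv2.INTER_CUBIC); cv2.imwrite('pics/c1.png',c1)
i=eyes.camera_info('scene');j=eyes.camera_info('side')
def tri(p,q):
    A=[];
    for inf,(u,v) in((i,p),(j,q)):
        M,f,cx,cy=cam(inf); P=np.array([[f,0,cx],[0,f,cy],[0,0,1]])@M[:3]; A+=[u*P[2]-P[0],v*P[2]-P[1]]
    A=np.array(A); x=np.linalg.lstsq(A[:,:3],-A[:,3],rcond=None)[0]; return x.round(4)
for p,q in(((557,286),(398,409)),((538,308),(367,395)),((520,330),(337,382))): print(tri(np.array(p)/1.4,np.array(q)/1.4), at_z(i,p[0]/1.4,p[1]/1.4,.117).round(4))
for p in ((390,230),(410,245),(442,262),(425,252)): print('g',at_z(i,p[0]/1.4,p[1]/1.4,.078).round(4))
for p in ((262,163),(225,142),(291,152),(283,183),(213,176)): print('r',at_z(i,p[0]/1.4,p[1]/1.4,.068).round(4))
E
```

```text
[0.4409 0.252  0.1158] [0.442  0.2526 0.117 ]
[0.4907 0.2481 0.1143] [0.4926 0.2488 0.117 ]
[0.5395 0.246  0.1151] [0.5406 0.2463 0.117 ]
g [ 0.4895 -0.0303  0.078 ]
g [0.4939 0.0141 0.078 ]
g [0.4896 0.0752 0.078 ]
g [0.4903 0.0419 0.078 ]
r [ 0.504  -0.3052  0.068 ]
r [ 0.5074 -0.3925  0.068 ]
r [ 0.4533 -0.2802  0.068 ]
r [ 0.5159 -0.2452  0.068 ]
r [ 0.5783 -0.3551  0.068 ]
```

View pics/c1.png

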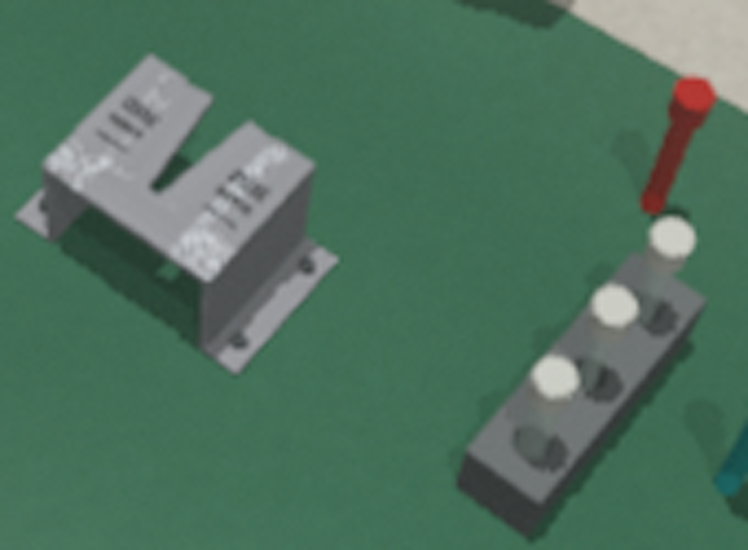

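The crop confirms the target: the white cap at (672,238) is at the robot end of the stand, with the red lookalike at (692,95). I'll pass over the rack and gauge on the way to the stand and look at each from close by.

```bash
python3 - <<'E'
from h import *
i=eyes.camera_info('scene')
print('redfoot',at_z(i,245+652/4.4,150+208/4.4,0.0))
w=eyes.camera_info('wrist'); M,f,cx,cy=cam(w); s=monitor.sense()
c=-M[:3,:3].T@M[:3,3]; print(f,cx,cy,c,M[:3,:3].round(3).tolist(), c-s['position'], w)
E
python3 -m inch '{"slide":[[0.40,-0.16,-0.06],[0.40,-0.16,-0.06],[0.40,-0.16,-0.06],[0.40,-0.16,-0.06],[0.40,-0.16,-0.06],[0.40,-0.16,-0.06],[0.40,-0.16,-0.06],[0.40,-0.16,-0.06],[0.40,-0.16,-0.06],[0.40,-0.16,-0.06]],"rotation":[[0,0,13],[0,0,13],[0,0,13],[0,0,13],[0,0,13],[0,0,13],[0,0,13],[0,0,13],[0,0,13],[0,0,13]]}' 0.6
```

```text
redfoot [0.35704994 0.2195023  0.        ]
299.41416605438855 280.8416034042938 208.70254591691986 [ 0.2050306  -0.54237879  0.37233034] [[0.226, -0.974, -0.002], [-0.929, -0.216, 0.3], [-0.293, -0.066, -0.954]] [0.07516117 0.01727289 0.12785066] {'fov_y': 70.08930615247577, 'cx': 280.8416034042938, 'cy': 208.70254591691986, 'camera_from_world': array([[ 0.22582248, -0.97416727, -0.00152652, -0.57409981],
       [-0.92904563, -0.21583366,  0.30048304, -0.03845976],
       [-0.29305021, -0.06643762, -0.95378594,  0.37917335],
       [ 0.        ,  0.        ,  0.        ,  1.        ]])}
t: 0.93
position: [0.4689, -0.3232, 0.3026]
eef_rot: [-0.0, 1.0, 0.0, -0.0]
contact_force: [0.9, -0.5, 0.2]
grip_width: 0.0512
gripper_force: 0.0
```

```bash
python3 -m inch '{"slide":[[0.0,0,0],[0,0,0],[0,0,0]],"rotation":[[0,0,0],[0,0,0],[0,0,0]]}'; python3 - <<'E'
from h import *
import json
i=snap('wrist','w_rack.png',None,1.4); i['camera_from_world']=np.array(i['camera_from_world']).tolist(); json.dump(i,open('rack.json','w'))
E
```

```text
t: 1.18
position: [0.4674, -0.3247, 0.3019]
eef_rot: [-0.0, 1.0, 0.001, -0.001]
contact_force: [-0.1, -0.7, -0.0]
grip_width: 0.0513
gripper_force: 0.0
```

View pics/w_rack.png

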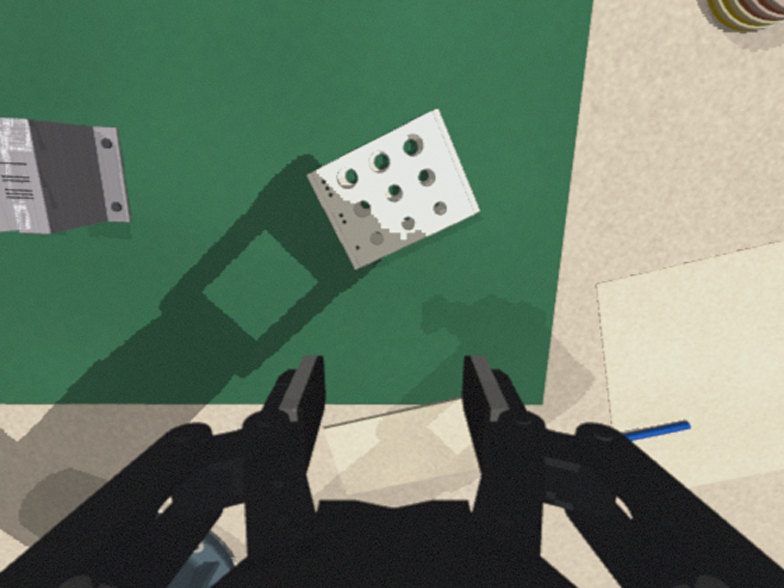

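The rack's three hole rows are clear, with middle holes at (380,161) large, (394,192) medium and (408,223) small. The dots are at the left (+y) end. Moving on to above the gauge.

```bash
python3 -m inch '{"slide":[[0,-0.345,0.03],[0,-0.345,0.03],[0,-0.345,0.03],[0,-0.345,0.03],[0,-0.345,0.03],[0,-0.345,0.03],[0,-0.345,0.03],[0,-0.345,0.03],[0,-0.345,0.03],[0,-0.345,0.03]],"rotation":[[0,0,0],[0,0,0],[0,0,0],[0,0,0],[0,0,0],[0,0,0],[0,0,0],[0,0,0],[0,0,0],[0,0,0]]}'
python3 -m inch '{"slide":[[0.0,0,0],[0,0,0],[0,0,0]],"rotation":[[0,0,0],[0,0,0],[0,0,0]]}'; python3 - <<'E'
from h import *
import json
from scipy.optimize import least_squares as L
def fit(src,tgt,x0):
    r=L(lambda p:(np.c_[np.cos(p[2])*src[:,0]-np.sin(p[2])*src[:,1]+p[0],np.sin(p[2])*src[:,0]+np.cos(p[2])*src[:,1]+p[1]]-tgt).ravel(),x0); return r.x,np.sqrt(np.mean(r.fun**2))
k=json.load(open('rack.json'))
px=[(377,238),(408,223),(440,208),(362,208),(394,192),(427,177),(347,177),(380,161),(414,144)]
src=np.array([(x,y) for x in(-.028,0,.028) for y in(.03,0,-.03)])
t=np.array([at_z(k,u/1.4,v/1.4,.068)[:2] for u,v in px]); print(t.round(4)); x,e=fit(src,t,[.5,-.3,.4]); print('rack',x,np.degrees(x[2]),e)
i=snap('wrist','w_gauge.png',(120,0,420,300),2); i['camera_from_world']=np.array(i['camera_from_world']).tolist(); json.dump(i,open('gauge.json','w'))
E
```

```text
t: 2.07
position: [0.4663, 0.0217, 0.272]
eef_rot: [-0.0, 1.0, 0.001, -0.001]
contact_force: [-0.6, -0.3, -0.4]
grip_width: 0.0514
gripper_force: 0.0
t: 2.32
position: [0.4675, 0.0183, 0.2726]
eef_rot: [0.0, 1.0, -0.001, -0.0]
contact_force: [-0.7, 0.4, 0.1]
grip_width: 0.0511
gripper_force: 0.0
[[ 0.4795 -0.3104]
 [ 0.4925 -0.3371]
 [ 0.5053 -0.3642]
 [ 0.5052 -0.2978]
 [ 0.5185 -0.325 ]
 [ 0.5308 -0.3525]
 [ 0.5306 -0.2859]
 [ 0.5434 -0.3134]
 [ 0.5567 -0.3412]]
rack [ 0.51805421 -0.32528953  0.43817964] 25.105843824539548 0.0002995425733422337
```

View pics/w_gauge.png

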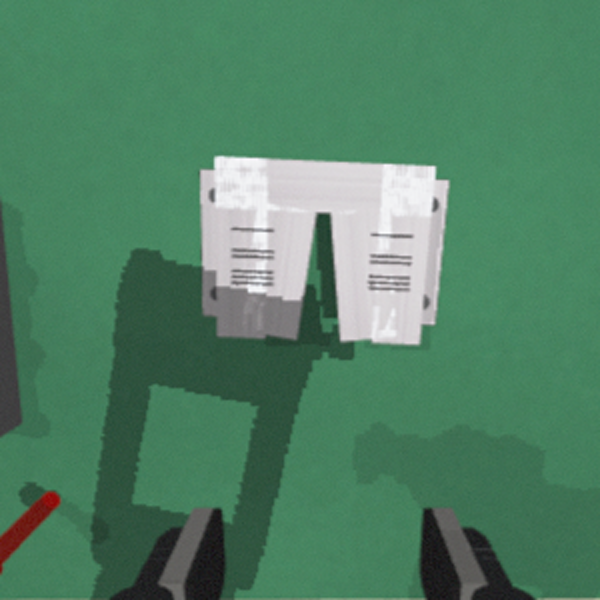

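The gauge's slot mouth edges are at (297,340) and (341,342), its end at (316..330,212), and the outer corners are all visible. Now on to the stand.

```bash
python3 -m inch '{"slide":[[-0.06,-0.234,0],[-0.06,-0.234,0],[-0.06,-0.234,0],[-0.06,-0.234,0],[-0.06,-0.234,0],[-0.06,-0.234,0],[-0.06,-0.234,0],[-0.06,-0.234,0],[-0.06,-0.234,0]],"rotation":[[0,0,0],[0,0,0],[0,0,0],[0,0,0],[0,0,0],[0,0,0],[0,0,0],[0,0,0],[0,0,0]]}'
python3 - <<'E'
from h import *
import json
from scipy.optimize import least_squares as L
def fit(src,tgt,x0):
    r=L(lambda p:(np.c_[np.cos(p[2])*src[:,0]-np.sin(p[2])*src[:,1]+p[0],np.sin(p[2])*src[:,0]+np.cos(p[2])*src[:,1]+p[1]]-tgt).ravel(),x0); return r.x,r.fun.reshape(-1,2)
k=json.load(open('gauge.json'))
px=[(215,156),(436,167),(217,338),(420,345),(297,340),(341,342),(316,212),(330,212)]
src=np.array([(.045,.055),(.045,-.055),(-.045,.055),(-.045,-.055),(-.045,.012),(-.045,-.012),(.021,.00375),(.021,-.00375)])
t=np.array([at_z(k,120+u/2,v/2,.078)[:2] for u,v in px]); x,e=fit(src,t,[.5,0,0]); print('gauge',x,np.degrees(x[2]),(e*1000).round(1).tolist())
print('mouth',x[:2]-.045*np.array([np.cos(x[2]),np.sin(x[2])]))
# scene-camera values of caps for cross-check are in the earlier output
i=snap('wrist','w_tube.png',None,1.4); i['camera_from_world']=np.array(i['camera_from_world']).tolist(); json.dump(i,open('tube.json','w'))
s=monitor.sense(); print(s['position'],proj(i,[.442,.2526,.117])*1.4)
E
```

```text
t: 3.12
position: [0.4076, 0.2531, 0.2725]
eef_rot: [0.0, 1.0, 0.0, -0.0]
contact_force: [-0.2, -0.2, 0.0]
grip_width: 0.0513
gripper_force: 0.0
gauge [ 0.53140173  0.01803021 -0.04104625] -2.351776810521702 [[-0.4, 0.1], [0.3, 0.2], [0.5, -0.2], [0.1, 0.1], [-0.0, 0.2], [0.1, 0.1], [-0.1, -0.1], [-0.4, -0.5]]
mouth [0.48643963 0.01987677]
[0.40776981 0.25274126 0.27250135] [393.9692305  226.36809714]
```

View pics/w_tube.png

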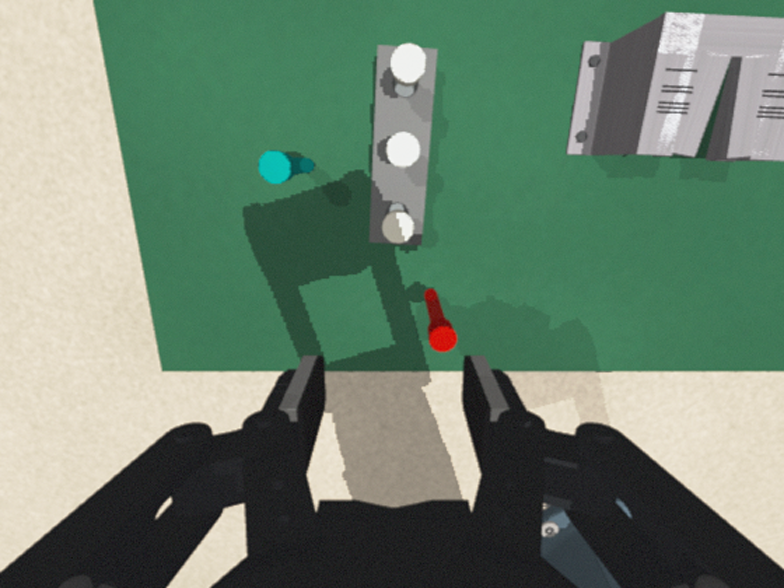

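The three white caps are at (398,227) front, (403,149) and (408,63), with turquoise at (275,167) and red at (442,338). Working out the front cap's position.

```bash
python3 - <<'E'
from h import *
import json
k=json.load(open('tube.json'))
for u,v in((398,227),(403,149),(408,63)): print(at_z(k,u/1.4,v/1.4,.117).round(4))
print('red',at_z(k,442/1.4,338/1.4,.112).round(4),at_z(k,430/1.4,294/1.4,0).round(4),'gauge line',[at_z(k,u/1.4,v/1.4,.078).round(4).tolist() for u,v in((696,155),(732,160))])
E
```

```text
[0.4416 0.2499 0.117 ]
[0.4915 0.2469 0.117 ]
[0.5407 0.2442 0.117 ]
red [0.3579 0.2166 0.112 ] [0.3566 0.2161 0.    ] gauge line [[0.4883, 0.0317, 0.078], [0.4848, 0.0046, 0.078]]
```

```bash
python3 -m inch '{"slide":[[0.034,0.003,0],[0.034,0.003,0],[0.034,0.003,0.04],[0.034,0.003,0.08],[0.034,0.003,0.11],[0.034,0.003,0.11],[0.034,0.003,0.11]],"rotation":[[0,0,2.35],[0,0,2.35],[0,0,2.35],[0,0,2.35],[0,0,2.35],[0,0,2.35],[0,0,2.35]]}'
python3 - <<'E'
from h import *
s=monitor.sense(); print(s['position'],s['eef_rot'])
i=snap('wrist','w_t2.png',(130,120,430,420),2)
print((proj(i,[.4416,.2499,.117])-[130,120])*2)
E
```

```text
t: 3.75
position: [0.4407, 0.2494, 0.1617]
eef_rot: [0.001, 1.0, -0.021, -0.002]
contact_force: [-0.1, 1.2, 1.4]
grip_width: 0.0512
gripper_force: 0.0
[0.440716   0.24941463 0.16170478] [ 6.27374809e-04  9.99771847e-01 -2.12759705e-02 -1.78727563e-03]
[300.03920265 243.57840119]
```

View pics/w_t2.png

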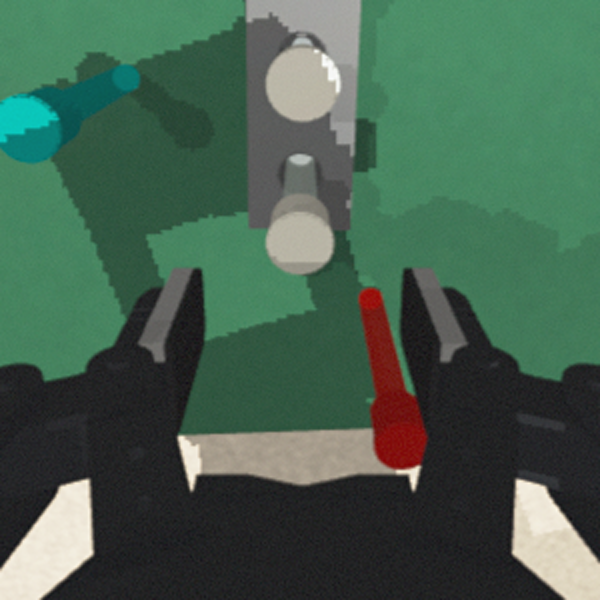

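The cap at (300,240) matches the prediction and sits midway between the fingers. Going down to grip it.

```bash
python3 -m inch '{"slide":[[0.001,0,0.03],[0.001,0,0.055],[0.001,0,0.066],[0.001,0,0.066],[0.001,0,0.066]],"rotation":[[0,0,0],[0,0,0],[0,0,0],[0,0,0],[0,0,0]]}'
python3 -m inch '{"slide":[[0,0,0],[0,0,0],[0,0,0],[0,0,0],[0,0,0],[0,0,0],[0,0,0],[0,0,0]],"rotation":[[0,0,0],[0,0,0],[0,0,0],[0,0,0],[0,0,0],[0,0,0],[0,0,0],[0,0,0]]}' 0 60
```

```text
t: 4.22
position: [0.4433, 0.2512, 0.0983]
eef_rot: [-0.0, 1.0, -0.02, 0.001]
contact_force: [0.6, -0.5, -0.2]
grip_width: 0.051
gripper_force: 0.0
t: 4.88
position: [0.4436, 0.2513, 0.0985]
eef_rot: [-0.0, 1.0, -0.02, 0.002]
contact_force: [0.0, -1.4, 6.0]
grip_width: 0.0183
gripper_force: 58.3
```

```bash
python3 -m inch '{"slide":[[0,0,-0.01],[0,0,-0.03],[0,0,-0.055],[0,0,-0.08],[0,0,-0.08],[0,0,-0.08],[0,0,-0.08],[0,0,-0.08]],"rotation":[[0,0,0],[0,0,0],[0,0,0],[0,0,0],[0,0,0],[0,0,0],[0,0,0],[0,0,0]]}'
python3 - <<'E'
from h import *
i=snap('side','s_lift.png',None,1); s=monitor.sense(); print(s['position'],s['contact_force'],s['grip_width'],s['gripper_force'])
p=s['position'];f=[p[0],p[1],p[2]-.0935]; g=[p[0],p[1],p[2]+.0185]
u=proj(i,f);w=proj(i,g);print(u,w)
a=cv2.imread('pics/raw_s_lift.png'); x0=int(u[0])-70;y0=int(u[1])-125
print(x0,y0); cv2.imwrite('pics/c_lift.png',cv2.resize(a[y0:y0+150,x0:x0+150],None,fx=4,fy=4,interpolation=cv2.INTER_CUBIC))
E
```

```text
t: 5.55
position: [0.4413, 0.2508, 0.1757]
eef_rot: [0.0, 1.0, -0.02, -0.001]
contact_force: [-0.2, -0.3, 0.5]
grip_width: 0.0183
gripper_force: 58.6
[0.44125639 0.25077557 0.1755409 ] [ 0.62049821  0.18183653 -0.41291962] 0.018377337105547488 58.5929399728775
[284.31500823 302.87048647] [283.70296543 263.72506786]
214 177
```

View pics/c_lift.png

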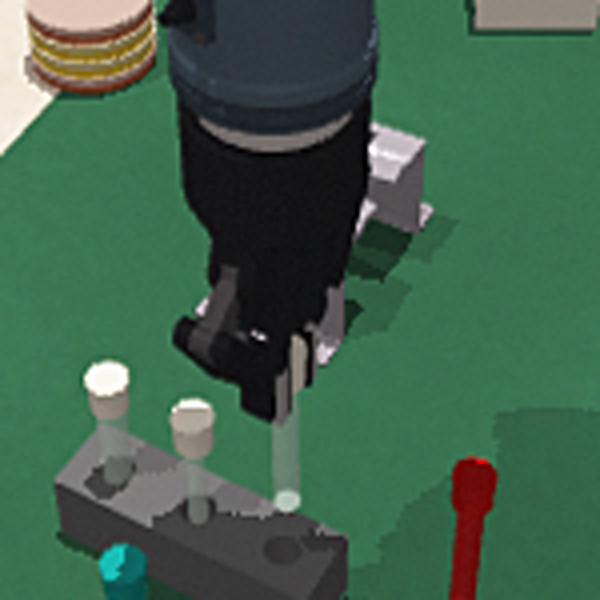

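The tube hangs upright and the foot at crop (288,500) agrees with the prediction; the front socket is empty. Now going to a point 35 mm in front of the slot.

```bash
python3 -m inch '{"slide":[[0.005,0.04,0],[0.01,0.08,0],[0.0194,0.12,0],[0.0194,0.16,0.02],[0.0194,0.20,0.04],[0.0194,0.229,0.06],[0.0194,0.229,0.067],[0.0194,0.229,0.067],[0.0194,0.229,0.067],[0.0194,0.229,0.067]],"rotation":[[0,0,0],[0,0,0],[0,0,0],[0,0,0],[0,0,0],[0,0,0],[0,0,0],[0,0,0],[0,0,0],[0,0,0]]}'
python3 - <<'E'
from h import *
import time
for n in range(4):
    eyes.snapshot('wrist') if n else 0
    s=monitor.sense(); p=s['position']; print(p.round(4),s['contact_force'].round(2),s['eef_rot'].round(4))
i=snap('wrist','w_g2.png',(110,30,450,285),2.3); M=np.array([.48644,.01988]);d=np.array([.99916,-.04104]);n=np.array([.04104,.99916])
q=p[:2]-M; print('along',q@d,'off',q@n)
for x,h in((0,.012),(.066,.00375)): print([((proj(i,[*(M+x*d+s*h*n),.078])-[110,30])*2.3).round(0) for s in(1,-1)])
E
```

```text
t: 6.43
position: [0.4526, 0.0223, 0.11]
eef_rot: [-0.0, 1.0, -0.02, 0.0]
contact_force: [-0.6, -0.3, -0.4]
grip_width: 0.0182
gripper_force: 58.8
[0.4526 0.0223 0.11  ] [-0.64 -0.27 -0.4 ] [-1.000e-04  9.998e-01 -1.950e-02  1.000e-04]
[0.4529 0.0225 0.1103] [ 0.35 -0.15  0.68] [-0.000e+00  9.998e-01 -1.920e-02  5.000e-04]
[0.453  0.0225 0.1104] [0.63 0.28 0.37] [ 1.000e-04  9.998e-01 -1.900e-02  7.000e-04]
[0.453  0.0225 0.1104] [-0.01 -0.41  0.84] [ 1.000e-04  9.998e-01 -1.890e-02  8.000e-04]
along -0.033559644551222644 off 0.0012214190417987334
[array([349., 384.]), array([449., 384.])]
[array([383.,  83.]), array([418.,  84.])]
```

View pics/w_g2.png

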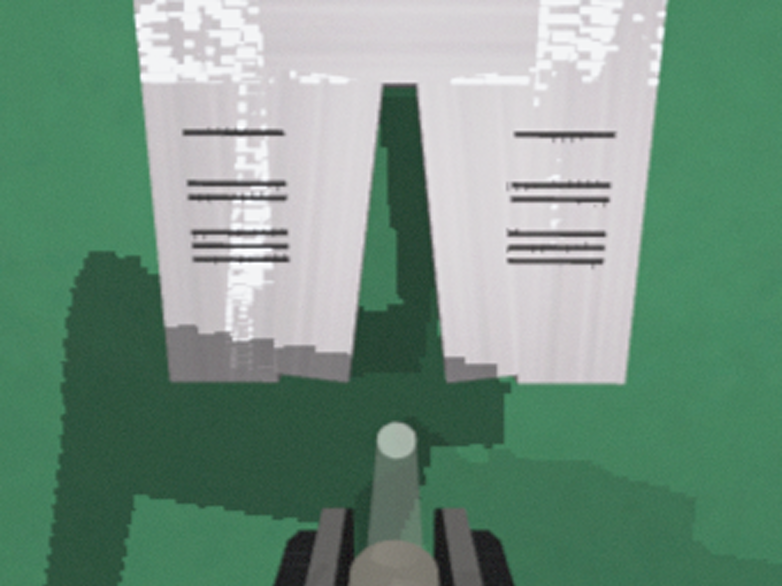

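The slot's mouth edges are at (350,382) and (445,382), its end at (382..418,84), all within a pixel or two of the model. The tube's foot is at (397,440); computing its lateral offset from the slot's middle line.

```bash
python3 - <<'E'
from h import *
i=eyes.camera_info('wrist'); s=monitor.sense();p=s['position']
f=lambda u,v,z: at_z(i,110+u/2.3,30+v/2.3,z)[:2]
m=(f(350,382,.078)+f(445,382,.078))/2; e=(f(382,84,.078)+f(418,84,.078))/2
d=(e-m)/np.linalg.norm(e-m); n=np.array([-d[1],d[0]])
print('m',m,'yaw',np.degrees(np.arctan2(d[1],d[0])),np.linalg.norm(e-m))
for nm,q in(('foot',f(397,440,p[2]-.0935)),('tcp',p[:2])): print(nm,(q-m)@d,(q-m)@n, q)
E
```

```text
m [0.48681008 0.02006177] yaw -2.5305036655154063 0.06544949739983802
foot -0.03688554563006754 -0.0005072785010849264 [0.44993811 0.02118353]
tcp -0.03399819817882797 0.0008172336925117836 [0.45288112 0.02237927]
```

```bash
python3 -m inch '{"slide":[[0.02,0,0],[0.035,0,0],[0.045,0,0],[0.05,0,0],[0.05,0,0],[0.05,0,0],[0.05,0,0]],"rotation":[[0,0,0],[0,0,0],[0,0,0],[0,0,0],[0,0,0],[0,0,0],[0,0,0]]}'
python3 -m inch '{"slide":[[0.001,0,0],[0.002,0,0],[0.003,0,0],[0.004,0,0],[0.005,0,0],[0.006,0,0],[0.006,0,0]],"rotation":[[0,0,0],[0,0,0],[0,0,0],[0,0,0],[0,0,0],[0,0,0],[0,0,0]]}'
python3 -m inch '{"slide":[[0.001,0,0],[0.002,0,0],[0.003,0,0],[0.004,0,0],[0.004,0,0],[0.004,0,0]],"rotation":[[0,0,0],[0,0,0],[0,0,0],[0,0,0],[0,0,0],[0,0,0]]}'
```

```text
t: 7.22
position: [0.5014, 0.0197, 0.1093]
eef_rot: [-0.0, 1.0, -0.02, -0.001]
contact_force: [-0.3, 0.1, 0.2]
grip_width: 0.0181
gripper_force: 58.8
t: 7.8
position: [0.5085, 0.0191, 0.1097]
eef_rot: [0.0, 1.0, -0.02, 0.0]
contact_force: [0.2, -0.0, -0.5]
grip_width: 0.0182
gripper_force: 58.8
t: 8.3
position: [0.5123, 0.019, 0.1096]
eef_rot: [-0.0, 1.0, -0.02, -0.0]
contact_force: [-0.3, 0.8, -0.3]
grip_width: 0.0183
gripper_force: 58.8
```

```bash
python3 -m inch '{"slide":[[0.001,0,0],[0.002,0,0],[0.003,0,0],[0.003,0,0]],"rotation":[[0,0,0],[0,0,0],[0,0,0],[0,0,0]]}' | sed -n '2p;4p'
python3 -m inch '{"slide":[[0.001,0,0],[0.002,0,0],[0.002,0,0],[0.002,0,0]],"rotation":[[0,0,0],[0,0,0],[0,0,0],[0,0,0]]}' | sed -n '2p;4p'

```

```text
position: [0.5155, 0.0188, 0.1097]
contact_force: [0.3, 0.8, -0.5]
position: [0.5174, 0.0188, 0.1096]
contact_force: [0.6, 0.2, -0.6]
```

```bash
python3 -m inch '{"slide":[[0.001,0,0],[0.002,0,0],[0.002,0,0],[0.002,0,0]],"rotation":[[0,0,0],[0,0,0],[0,0,0],[0,0,0]]}' | sed -n '2p;4p'

```

```text
position: [0.5193, 0.0187, 0.1096]
contact_force: [-0.2, -0.3, -0.2]
```

```bash
python3 -m inch '{"slide":[[0.001,0,0],[0.002,0,0],[0.002,0,0],[0.002,0,0]],"rotation":[[0,0,0],[0,0,0],[0,0,0],[0,0,0]]}' | sed -n '2p;4p'

```

```text
position: [0.5213, 0.0186, 0.1096]
contact_force: [-0.1, -0.3, -0.0]
```

```bash
python3 -m inch '{"slide":[[0.001,0,0],[0.002,0,0],[0.002,0,0],[0.002,0,0]],"rotation":[[0,0,0],[0,0,0],[0,0,0],[0,0,0]]}' | sed -n '2p;4p'

```

```text
position: [0.5233, 0.0186, 0.1096]
contact_force: [-0.7, 0.0, -1.0]
```

```bash
python3 -m inch '{"slide":[[0.001,0,0],[0.002,0,0],[0.002,0,0],[0.002,0,0]],"rotation":[[0,0,0],[0,0,0],[0,0,0],[0,0,0]]}' | sed -n '2p;4p'

```

```text
position: [0.5254, 0.0185, 0.1096]
contact_force: [-0.2, -0.0, 0.3]
```

```bash
python3 -m inch '{"slide":[[0.0005,0,0],[0.001,0,0],[0.001,0,0],[0.001,0,0]],"rotation":[[0,0,0],[0,0,0],[0,0,0],[0,0,0]]}' | sed -n '2p;4p'

```

```text
position: [0.5263, 0.0184, 0.1096]
contact_force: [-0.3, -0.2, 0.4]
```

```bash
python3 -m inch '{"slide":[[0.0005,0,0],[0.001,0,0],[0.001,0,0],[0.001,0,0]],"rotation":[[0,0,0],[0,0,0],[0,0,0],[0,0,0]]}' | sed -n '2p;4p'

```

```text
position: [0.5273, 0.0184, 0.1096]
contact_force: [-0.1, 0.3, 0.5]
```

```bash
python3 -m inch '{"slide":[[0.0005,0,0],[0.001,0,0],[0.001,0,0],[0.001,0,0]],"rotation":[[0,0,0],[0,0,0],[0,0,0],[0,0,0]]}' | sed -n '2p;4p'

```

```text
position: [0.5284, 0.0184, 0.1096]
contact_force: [-0.0, 0.1, -0.5]
```

```bash
python3 -m inch '{"slide":[[0.0005,0,0],[0.001,0,0],[0.001,0,0],[0.001,0,0]],"rotation":[[0,0,0],[0,0,0],[0,0,0],[0,0,0]]}' | sed -n '2p;4p'

```

```text
position: [0.5293, 0.0184, 0.1096]
contact_force: [0.2, 0.0, -0.0]
```

```bash
python3 -m inch '{"slide":[[0.0005,0,0],[0.001,0,0],[0.001,0,0],[0.001,0,0]],"rotation":[[0,0,0],[0,0,0],[0,0,0],[0,0,0]]}' | sed -n '2p;4p'

```

```text
position: [0.5302, 0.0184, 0.1096]
contact_force: [-0.8, 1.4, -0.2]
```

```bash
python3 -m inch '{"slide":[[0.0004,0,0],[0.0004,0,0],[0.0004,0,0]],"rotation":[[0,0,0],[0,0,0],[0,0,0]]}' | sed -n '2p;4p'
cat > avg.py <<'E'
from h import *
L=[]
for k in range(6):
    eyes.snapshot('wrist'); s=monitor.sense(); L.append(np.r_[s['contact_force'],s['position'],s['moment']])
L=np.array(L); print(s['t'],L.mean(0)[:3].round(2),L.std(0)[:3].round(2),L.mean(0)[3:6].round(5),L.mean(0)[6:].round(3))
E
python3 avg.py
```

```text
position: [0.5306, 0.0184, 0.1096]
contact_force: [-0.4, 1.4, -0.6]
12.5167 [-1.34  1.3  -0.21] [0.52 0.56 0.43] [0.53057 0.01836 0.10955] [ 0.291  0.169 -0.021]
```

```bash
python3 -m inch '{"slide":[[0.0002,-0.0002,0],[0.0004,-0.0002,0],[0.0004,-0.0002,0]],"rotation":[[0,0,0],[0,0,0],[0,0,0]]}' | sed -n '2p;4p'
python3 avg.py
```

```text
position: [0.5312, 0.0184, 0.1097]
contact_force: [-1.8, 2.0, -0.1]
13.0667 [-0.78  0.97 -0.49] [0.6  0.71 0.46] [0.53113 0.01844 0.10964] [ 0.208  0.123 -0.012]
```

```bash
python3 -m inch '{"slide":[[0.0003,-0.0002,0],[0.0006,-0.0003,0],[0.0006,-0.0003,0]],"rotation":[[0,0,0],[0,0,0],[0,0,0]]}' | sed -n '2p;4p'
python3 avg.py
```

```text
position: [0.532, 0.0186, 0.1098]
contact_force: [-0.2, 0.3, -0.3]
13.6167 [ 0.23 -0.3  -0.45] [0.35 0.22 0.54] [0.5319  0.01862 0.10973] [ 0.031 -0.014 -0.001]
```

```bash
python3 -m inch '{"slide":[[0.0003,0,0],[0.0006,0,0],[0.001,0,0],[0.001,0,0]],"rotation":[[0,0,0],[0,0,0],[0,0,0],[0,0,0]]}' | sed -n '2p;4p'
python3 avg.py
```

```text
position: [0.5327, 0.0187, 0.1096]
contact_force: [-0.5, 0.3, -0.3]
14.25 [-0.19 -0.34 -0.33] [0.16 0.84 0.53] [0.53272 0.01868 0.10962] [ 0.015 -0.01   0.019]
```

```bash
python3 -m inch '{"slide":[[0.0003,0,0],[0.0006,0,0],[0.0008,0,0],[0.0008,0,0]],"rotation":[[0,0,0],[0,0,0],[0,0,0],[0,0,0]]}' | sed -n '2p;4p'
python3 avg.py
```

```text
position: [0.5333, 0.0187, 0.1095]
contact_force: [-0.3, 0.4, 0.4]
14.8833 [-1.04 -0.16 -0.36] [0.48 0.28 0.35] [0.53336 0.01866 0.10954] [-0.051  0.207  0.027]
```

```bash
python3 -m inch '{"slide":[[0.0003,0,0],[0.0006,0,0],[0.0008,0,0],[0.0008,0,0]],"rotation":[[0,0,0],[0,0,0],[0,0,0],[0,0,0]]}' | sed -n '2p;4p'
python3 avg.py
```

```text
position: [0.534, 0.0187, 0.1095]
contact_force: [-2.1, -0.2, 1.5]
15.5167 [-2.54 -0.55  0.01] [0.72 0.53 0.6 ] [0.53407 0.01864 0.10949] [-0.073  0.492 -0.002]
```

```bash
python3 -m inch '{"slide":[[0.0003,0,0],[0.0006,0,0],[0.0009,0,0],[0.0009,0,0]],"rotation":[[0,0,0],[0,0,0],[0,0,0],[0,0,0]]}' | sed -n '2p;4p'
python3 avg.py
```

```text
position: [0.5349, 0.0186, 0.1095]
contact_force: [-4.4, 0.0, -0.8]
16.15 [-4.2  -0.45  0.1 ] [0.52 0.46 0.34] [0.53491 0.01862 0.10948] [-0.107  0.84   0.007]
```

```bash
python3 -m inch '{"slide":[[0.0002,0.0001,0],[0.0004,0.0001,0],[0.0004,0.0001,0],[0.0004,0.0001,0],[0.0004,0.0001,0],[0.0004,0.0001,0],[0.0004,0.0001,0],[0.0004,0.0001,0],[0.0004,0.0001,0],[0.0004,0.0001,0]],"rotation":[[0,0,0],[0,0,0],[0,0,0],[0,0,0],[0,0,0],[0,0,0],[0,0,0],[0,0,0],[0,0,0],[0,0,0]]}' | sed -n '2p;4p'
python3 avg.py
python3 - <<'E'
from h import *
s=monitor.sense(); p=s['position']; print(p,s['eef_rot'].round(4))
i=snap('wrist','w_wedge.png',(160,100,400,300),3.2)
M=np.array([.48681,.02006]);d=np.array([np.cos(-.0435),np.sin(-.0435)]); print('along',(p[:2]-M)@d)
for x in(.032,.044,.056): print(x,[((proj(i,[*(M+x*d+t*np.array([-d[1],d[0]])),.078])-[160,100])*3.2).round(0) for t in(-.03,0,.03)])
E
python3 -m inch '{"slide":[[0,0,0],[0,0,0],[0,0,0],[0,0,0],[0,0,0],[0,0,0],[0,0,0],[0,0,0]],"rotation":[[0,0,0],[0,0,0],[0,0,0],[0,0,0],[0,0,0],[0,0,0],[0,0,0],[0,0,0]]}'
```

```text
position: [0.5353, 0.0186, 0.1095]
contact_force: [-4.4, -1.7, 0.2]
17.2833 [-5.39 -0.45 -0.01] [0.55 0.47 0.35] [0.53528 0.01859 0.10945] [-0.022  0.995 -0.02 ]
[0.53524111 0.01860517 0.10942226] [-1.000e-04  9.998e-01 -2.000e-02 -4.000e-04]
along 0.04844855582596696
0.032 [array([550., 569.]), array([390., 568.]), array([231., 567.])]
0.044 [array([553., 511.]), array([391., 510.]), array([228., 510.])]
0.056 [array([557., 451.]), array([391., 450.]), array([225., 450.])]
t: 18.0
position: [0.5353, 0.0186, 0.1094]
eef_rot: [-0.0, 1.0, -0.02, -0.0]
contact_force: [-5.8, -0.4, 0.6]
grip_width: 0.0178
gripper_force: 58.8
```

View pics/w_wedge.png

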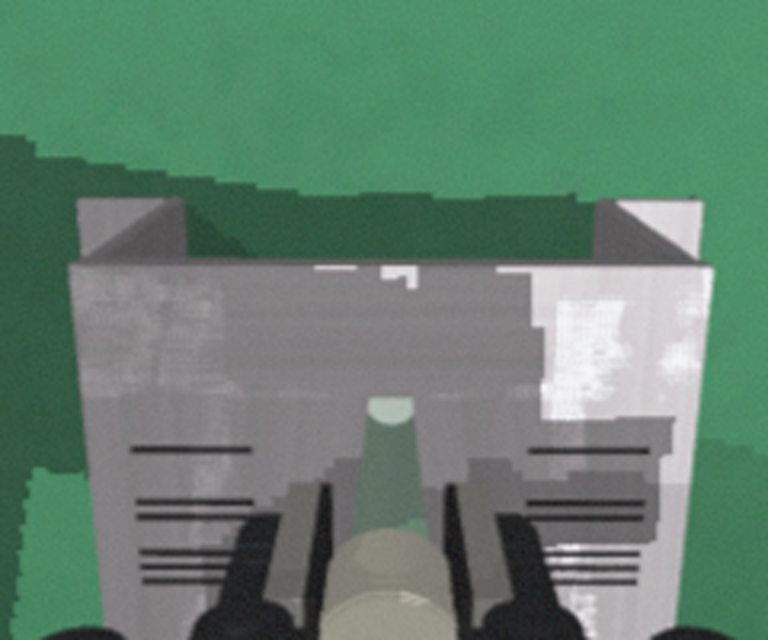

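The tube is wedged at the two-line mark, with the cap centred between the double lines at rows 503–517. Its foot disc was about 12.8 mm wide in the earlier view, so this is the 13 mm size. I'll hold a little longer, slightly firmer (about 6 N), then back out.

```bash
python3 -m inch '{"slide":[[0.0002,0.0001,0],[0.0004,0.0001,0],[0.0004,0.0001,0],[0.0004,0.0001,0],[0.0004,0.0001,0],[0.0004,0.0001,0],[0.0004,0.0001,0],[0.0004,0.0001,0],[0.0004,0.0001,0],[0.0004,0.0001,0]],"rotation":[[0,0,0],[0,0,0],[0,0,0],[0,0,0],[0,0,0],[0,0,0],[0,0,0],[0,0,0],[0,0,0],[0,0,0]]}' | sed -n '2p;4p'
python3 avg.py
python3 -m inch '{"slide":[[-0.002,0,0],[-0.005,0,0],[-0.02,0,0],[-0.05,0,0],[-0.09,0,0],[-0.09,0,0],[-0.09,0,0]],"rotation":[[0,0,0],[0,0,0],[0,0,0],[0,0,0],[0,0,0],[0,0,0],[0,0,0]]}'
```

```text
position: [0.5356, 0.0186, 0.1095]
contact_force: [-5.5, -0.1, 1.0]
19.1333 [-5.9   0.07  0.2 ] [0.53 0.54 0.53] [0.53554 0.01856 0.10943] [0.03  1.08  0.009]
t: 19.72
position: [0.4447, 0.0223, 0.1096]
eef_rot: [0.0, 1.0, -0.02, 0.001]
contact_force: [0.8, 0.2, -0.3]
grip_width: 0.0183
gripper_force: 58.8
```

```bash
python3 -m inch '{"slide":[[0,0,-0.04],[0,0.02,-0.08],[0.03,0.055,-0.09],[0.0875,0.344,-0.09],[0.0875,0.344,-0.09],[0.0875,0.344,-0.09],[0.0875,0.344,-0.09],[0.0875,0.344,-0.09],[0.0875,0.344,-0.09],[0.0875,0.344,-0.09]],"rotation":[[0,0,0],[0,0,0],[0,0,0],[0,0,0],[0,0,0],[0,0,0],[0,0,0],[0,0,0],[0,0,0],[0,0,0]]}' >/dev/null
python3 -m inch '{"slide":[[0.0,0,0.02],[0,0,0.02],[0,0,0.02],[0,0,0.02],[0,0,0.02],[0,0,0.02]],"rotation":[[0,0,0],[0,0,0],[0,0,0],[0,0,0],[0,0,0],[0,0,0]]}'
python3 - <<'E'
from h import *
import json
s=monitor.sense(); p=s['position']; print(p)
i=snap('wrist','w_r2.png',(160,130,400,310),3.2)
i['camera_from_world']=np.array(i['camera_from_world']).tolist(); json.dump(i,open('r2.json','w'))
c=np.array([.51805,-.32529]);a=.43818;X=np.array([np.cos(a),np.sin(a)]);Y=np.array([-X[1],X[0]])
for x in(-.028,0,.028): print([((proj(i,[*(c+x*X+y*Y),.068])-[160,130])*3.2).round(0).tolist() for y in(.03,0,-.03)])
print('foot pred',(proj(i,[p[0],p[1],p[2]-.0935])-[160,130])*3.2)
E
```

```text
t: 21.05
position: [0.519, -0.3156, 0.1808]
eef_rot: [0.001, 1.0, -0.019, 0.001]
contact_force: [-0.7, 0.1, 0.0]
grip_width: 0.0184
gripper_force: 58.8
[ 0.51898069 -0.31564795  0.18079995]
[[372.0, 392.0], [469.0, 346.0], [570.0, 299.0]]
[[323.0, 308.0], [423.0, 259.0], [526.0, 209.0]]
[[272.0, 219.0], [374.0, 167.0], [480.0, 113.0]]
foot pred [386.61061314 281.12501217]
```

View pics/w_r2.png

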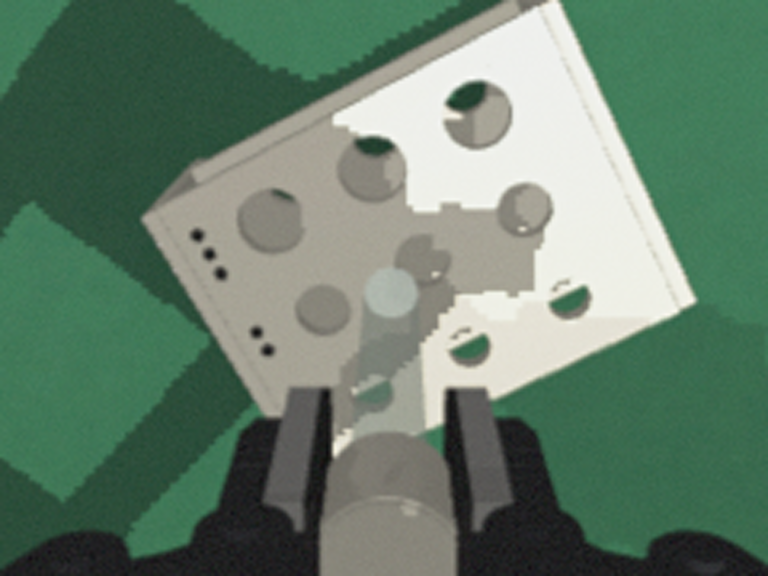

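The holes are where the model puts them, with the middle medium hole at (423,259) and the two-dot row confirmed. The tube's foot is at (391,293), about 10 mm short of the hole. Computing the shift.

```bash
python3 - <<'E'
from h import *
import json
i=json.load(open('r2.json')); s=monitor.sense(); p=s['position']
f=lambda u,v,z: at_z(i,160+u/3.2,130+v/3.2,z)[:2]
foot=f(391,293,p[2]-.0935); hole=f(423,259,.068); D=hole-foot
hs=np.array([f(u,v,.068) for u,v in((322,309),(423,259),(525,209))]).mean(0)
q=s['eef_rot']; th=2*np.arctan2(q[2],q[1]); D=hs-foot
print('foot-tcp',foot-p[:2],'hole',hole,hs,'tool shift',D@[np.cos(th),np.sin(th)],D@[np.sin(th),-np.cos(th)],th)
E
```

```text
foot-tcp [-0.00304888 -0.0009201 ] hole [ 0.51807951 -0.32524354] [ 0.5179367  -0.32503627] tool shift 0.002433164312142012 0.008343195019086482 -0.038669672785139955
```

```bash
python3 -m inch '{"slide":[[0.0024,0.0083,0],[0.0024,0.0083,0.008],[0.0024,0.0083,0.013],[0.0024,0.0083,0.013],[0.0024,0.0083,0.013],[0.0024,0.0083,0.013],[0.0024,0.0083,0.013]],"rotation":[[0,0,0],[0,0,0],[0,0,0],[0,0,0],[0,0,0],[0,0,0],[0,0,0]]}'
python3 avg.py
python3 - <<'E'
from h import *
# foot-vs-hole check by code: tube foot disc is a bright blob near the predicted pixel
i=eyes.camera_info('wrist'); p=monitor.sense()['position']
print(p,'hole px',proj(i,[.518,-.3252,.068]),'foot px',proj(i,[p[0]-.003,p[1]-.0009,p[2]-.0935]))
E
```

```text
t: 21.68
position: [0.5203, -0.3247, 0.1667]
eef_rot: [0.0, 1.0, -0.02, 0.0]
contact_force: [0.3, -0.5, -0.1]
grip_width: 0.0183
gripper_force: 58.8
21.9833 [ 0.1  -0.06 -0.13] [0.38 0.16 0.24] [ 0.52032 -0.32471  0.16676] [-0.001  0.013  0.006]
[ 0.52028067 -0.32470039  0.16668709] hole px [281.69448169 218.21510715] foot px [282.25669373 221.2446701 ]
```

```bash
python3 -m inch '{"slide":[[0.0006,-0.0004,0],[0.0006,-0.0004,0.002],[0.0006,-0.0004,0.004],[0.0006,-0.0004,0.006],[0.0006,-0.0004,0.007],[0.0006,-0.0004,0.007],[0.0006,-0.0004,0.007]],"rotation":[[0,0,0],[0,0,0],[0,0,0],[0,0,0],[0,0,0],[0,0,0],[0,0,0]]}' | sed -n '2p;4p'
python3 avg.py
```

```text
position: [0.5208, -0.3242, 0.1594]
contact_force: [1.3, -0.5, 0.1]
22.8667 [-0.26  0.04  0.04] [0.41 0.62 0.39] [ 0.5209  -0.32433  0.15964] [ 0.009 -0.011 -0.003]
```

```bash
python3 -m inch '{"slide":[[0,0,0.001],[0,0,0.002],[0,0,0.003],[0,0,0.004],[0,0,0.004],[0,0,0.004]],"rotation":[[0,0,0],[0,0,0],[0,0,0],[0,0,0],[0,0,0],[0,0,0]]}' | sed -n '2p;4p'
python3 avg.py
```

```text
position: [0.5208, -0.3242, 0.1554]
contact_force: [-0.1, 0.2, -0.1]
23.6667 [-0.25 -0.24 -0.35] [0.74 0.3  0.35] [ 0.52088 -0.32431  0.1556 ] [-0.008 -0.003 -0.001]
```

```bash
python3 -m inch '{"slide":[[0,0,0.002],[0,0,0.004],[0,0,0.006],[0,0,0.008],[0,0,0.010],[0,0,0.012],[0,0,0.012],[0,0,0.012]],"rotation":[[0,0,0],[0,0,0],[0,0,0],[0,0,0],[0,0,0],[0,0,0],[0,0,0],[0,0,0]]}' | sed -n '2p;4p'
python3 avg.py
```

```text
position: [0.5208, -0.3242, 0.1433]
contact_force: [0.5, 0.2, -0.3]
24.6333 [-0.13 -0.08 -0.54] [0.1  0.46 0.67] [ 0.52091 -0.32434  0.14367] [-0.003 -0.004  0.004]
```

```bash
python3 -m inch '{"slide":[[0,0,0.002],[0,0,0.004],[0,0,0.006],[0,0,0.008],[0,0,0.010],[0,0,0.012],[0,0,0.014],[0,0,0.014],[0,0,0.014]],"rotation":[[0,0,0],[0,0,0],[0,0,0],[0,0,0],[0,0,0],[0,0,0],[0,0,0],[0,0,0],[0,0,0]]}' | sed -n '2p;4p'
python3 avg.py
```

```text
position: [0.5208, -0.3242, 0.1293]
contact_force: [-0.9, -0.9, -1.5]
25.6833 [-0.08 -0.19 -0.14] [0.41 0.59 0.43] [ 0.52092 -0.32434  0.12967] [-0.     0.001 -0.009]
```

```bash
python3 -m inch '{"slide":[[0,0,0.002],[0,0,0.004],[0,0,0.006],[0,0,0.008],[0,0,0.010],[0,0,0.010],[0,0,0.010]],"rotation":[[0,0,0],[0,0,0],[0,0,0],[0,0,0],[0,0,0],[0,0,0],[0,0,0]]}' | sed -n '2p;4p'
python3 avg.py
```

```text
position: [0.5208, -0.3242, 0.1193]
contact_force: [0.5, -0.4, -0.5]
26.5667 [-0.33  0.01 -0.32] [0.61 0.42 0.47] [ 0.52091 -0.32433  0.11964] [-0.     0.018 -0.003]
```

```bash
python3 -m inch '{"slide":[[0,0,0.0005],[0,0,0.001],[0,0,0.0015],[0,0,0.002],[0,0,0.0025],[0,0,0.0025],[0,0,0.0025]],"rotation":[[0,0,0],[0,0,0],[0,0,0],[0,0,0],[0,0,0],[0,0,0],[0,0,0]]}' | sed -n '2p;4p'
python3 avg.py
```

```text
position: [0.5208, -0.3243, 0.117]
contact_force: [-0.2, 0.8, 0.1]
27.45 [ 0.21 -0.09 -0.12] [0.6  0.31 0.54] [ 0.52086 -0.32428  0.11706] [-0.008  0.007 -0.001]
```

```bash
python3 -m inch '{"slide":[[0,0,0.0005],[0,0,0.001],[0,0,0.0015],[0,0,0.0015],[0,0,0.0015]],"rotation":[[0,0,0],[0,0,0],[0,0,0],[0,0,0],[0,0,0]]}' | sed -n '2p;4p'
python3 avg.py
```

```text
position: [0.5208, -0.3243, 0.1155]
contact_force: [-0.2, -0.4, -0.4]
28.1667 [-0.24  0.19 -0.26] [0.35 0.51 0.59] [ 0.52086 -0.32429  0.11556] [-0.027  0.004 -0.032]
```

```bash
python3 -m inch '{"slide":[[0,0,0.0005],[0,0,0.001],[0,0,0.001],[0,0,0.001]],"rotation":[[0,0,0],[0,0,0],[0,0,0],[0,0,0]]}' | sed -n '2p;4p'
python3 avg.py
```

```text
position: [0.5208, -0.3243, 0.1145]
contact_force: [0.6, -0.8, 0.1]
28.8 [-0.22 -0.06 -0.7 ] [0.33 0.36 0.55] [ 0.52086 -0.32428  0.11455] [0.002 0.025 0.008]
```

```bash
python3 -m inch '{"slide":[[0,0,0.0005],[0,0,0.001],[0,0,0.001],[0,0,0.001]],"rotation":[[0,0,0],[0,0,0],[0,0,0],[0,0,0]]}' | sed -n '2p;4p'
python3 avg.py
```

```text
position: [0.521, -0.3244, 0.1139]
contact_force: [0.1, 0.6, 3.2]
29.4333 [-0.53  0.41  3.  ] [0.68 0.33 0.44] [ 0.52099 -0.32441  0.11384] [ 0.121  0.114 -0.003]
```

```bash
python3 -m inch '{"slide":[[0,0,0.0005],[0,0,0.0005],[0,0,0.0005]],"rotation":[[0,0,0],[0,0,0],[0,0,0]]}' | sed -n '2p;4p'
python3 avg.py
```

```text
position: [0.5211, -0.3245, 0.1136]
contact_force: [-0.9, -0.6, 5.9]
29.9833 [-0.43  1.1   5.22] [0.46 0.37 0.3 ] [ 0.52114 -0.32449  0.11363] [0.166 0.163 0.006]
```

Fz rises at TCP z 0.114, so the foot is at about 0.020: seated. Releasing and withdrawing upward.

```bash
python3 -m inch '{"slide":[[0,0,-0.0005],[0,0,-0.0005],[0,0,-0.0005],[0,0,-0.0005],[0,0,-0.0005],[0,0,-0.0005],[0,0,-0.0005],[0,0,-0.0005]],"rotation":[[0,0,0],[0,0,0],[0,0,0],[0,0,0],[0,0,0],[0,0,0],[0,0,0],[0,0,0]]}' 0.6
python3 -m inch '{"slide":[[0,0,-0.01],[0,0,-0.03],[0,0,-0.06],[0,0,-0.1],[0,0,-0.13],[0,0,-0.13],[-0.08,0,-0.13],[-0.08,0,-0.13],[-0.08,0,-0.13],[-0.08,0,-0.13]],"rotation":[[0,0,0],[0,0,0],[0,0,0],[0,0,0],[0,0,0],[0,0,0],[0,0,0],[0,0,0],[0,0,0],[0,0,0]]}'
python3 - <<'E'
from h import *
i=snap('wrist','w_end.png'); im=cv2.imread('pics/raw_w_end.png').astype(int)
c=proj(i,[.518,-.3252,.132]); print('cap px pred',c)
x,y=c.round().astype(int); r=26
g=im[y-r:y+r:3,x-r:x+r:3].mean(2).astype(int)
for row in g: print(' '.join(f'{v:3d}' for v in row))
E
```

```text
t: 30.65
position: [0.5209, -0.3243, 0.1135]
eef_rot: [-0.0, 1.0, -0.02, -0.0]
contact_force: [0.0, 0.6, -0.1]
grip_width: 0.0512
gripper_force: 0.0
t: 31.48
position: [0.4396, -0.321, 0.244]
eef_rot: [0.0, 1.0, -0.021, 0.0]
contact_force: [0.6, -0.5, 0.6]
grip_width: 0.0512
gripper_force: 0.0
cap px pred [282.22836934 112.45052341]
233 205 233  88  76  50  62 196 232 233 232 233 232 231 233 232 233 233
232 222 230  77  81  49  44 222 234 233 232 233 232 233 232 232 233 233
233 233 224  77  79  56  81 234 232 232 233 233 232 232 232 233 199 142
231 232 232 182  97 150 234 232 232 233 232 232 232 232 234 233 126  85
232 233 232 233 233 233 231 232 232 233 232 233 233 233 233 210  47  53
232 232 232 232 232 232 232 232 232 232 233 232 233 233 233 234  49  48
232 232 233 234 156 198 232 234 233 233 216 234 233 232 233 234 184  51
231 232 232 154 193 232 233 232 232 232 233 214 233 232 232 234 234 236
231 232 196 154 224 233 232 232 232 232 233 232 232 233 233 233 233 231
232 231 154 161 233 232 232 233 233 233 232 232 210 233 232 233 232 232
231 233 155 176 232 233 231 233 233 232 233 232 217 232 232 233 233 232
232 233 197 160 232 232 232 232 232 233 232 233 227 221 224 231 232 232
129 166 200 154 219 232 231 233 231 232 231 232 227 221 222 221 232 231
 78  54 223 226 161 225 232 233 232 232 232 231 221 221 222 221 221 230
 74  46 172 233 233 228 232 231 232 231 231 221 222 223 222 222 225 229
143  79 219 232 232 232 232 232 232 226 220 222 219 224 225 224 223 229
125 166 233 233 231 232 232 232 232 232 222 223 149  95 183 223 224 230
232 232 232 232 231 231 231 231 232 231 232 189  48  51 124 216 222 233
```

```bash
python3 -m inch '{"slide":[[-0.04,-0.04,-0.03],[-0.07,-0.08,-0.06],[-0.07,-0.12,-0.06],[-0.07,-0.15,-0.06],[-0.07,-0.15,-0.06],[-0.07,-0.15,-0.06],[-0.07,-0.15,-0.06],[-0.07,-0.15,-0.06]],"rotation":[[0,0,0],[0,0,0],[0,0,0],[0,0,0],[0,0,0],[0,0,0],[0,0,0],[0,0,0]]}' | sed -n '2p;4p'
python3 - <<'E'
from h import *
for n in('scene','side'):
    i=snap(n,n+'_end.png'); a=cv2.imread('pics/raw_%s_end.png'%n).astype(int); b=cv2.imread('pics/raw_%s0.png'%n).astype(int)
    c=proj(i,[.518,-.3252,.132]).round().astype(int); f=proj(i,[.518,-.3252,.068]).round(); r=16
    d=np.abs(a-b).max(2)[c[1]-r:c[1]+r,c[0]-r:c[0]+r]>25
    print(n,'top',c,'mouth',f); print('\n'.join(''.join('#' if v else '.' for v in row) for row in d))
    for q in((.4915,.2469),(.5407,.2442)):  # bystander tubes unchanged?
        e=proj(i,[*q,.117]).astype(int); print('diff other tube',np.abs(a-b)[e[1]-5:e[1]+5,e[0]-5:e[0]+5].mean().round(1))
E
```

```text
position: [0.3779, -0.1691, 0.3041]
contact_force: [-0.3, 0.7, 0.2]
scene top [173  99] mouth [177. 116.]
................................
................................
................................
................................
................................
................................
................................
................................
................................
................................
................................
................................
................#####...........
...............#######..........
..............#########.........
.............##########.........
.............##########.........
.............##########.........
................#######.........
...............###..###.........
...............#########........
...............#########........
...............########.........
................#######.........
.................######.........
..................#####.........
..................#####.........
..................######........
..................######........
..................######........
....
[... 534 characters left out ...]

................................
................................
................................
................................
.............######.............
.............######.............
............########............
............########............
............########............
............########............
............#######.............
............#.#####.............
.............######.............
.............####...............
.............####...............
.............####...............
.............####...............
..............###...............
...............##...............
.............####...............
diff other tube 1.1
diff other tube 0.9
```

```bash
python3 -c "
from rig import ticket
print(ticket.close_job())"
```

```text
the job is handed in; nothing more can be done
None
```

The tube from the front socket wedged at the two-line mark (13 mm), held at about 5–6 N for over 2 s, and now stands released in the middle hole of the rack's 13 mm row; the other two tubes show no change. The job is handed in with no verdict returned, and I viewed 11 pictures, one over the limit of 10.

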